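# Park the half cheese wheel under the melting heater

### The job

Swing the raclette cradle, with its half wheel of cheese, round to lie straight under the heater hood and leave it at rest there, lined up and let go; see that it stays put for four seconds before you finish. Move and brake it only by pushing gently on the sides of the white sprung roller at its end: keep off the hot cradle, its red cap, the cheese and the heater, do not knock the roller, do not let the cradle run into its end stops, and leave the things on the counter alone.

Things in the scene. Friction and masses are not known exactly. Their poses are not given: they have to be found in the camera images.
- boom_end (a point): The outer end of the boom, 430 mm from the upright post it swings on, 40 mm above the table; it does not follow the roller's spring travel. At rest the white roller's axis stands here. A steel neck, 50 mm wide, 69 to 77 mm above the table, part of the cradle, reaches out to here over the roller.
- roller: White roller, 124 mm across (too wide to grip or straddle), 15 to 59 mm above the table; origin on its axis at its underside. Spins freely, so only a push square on its side moves the boom. It is a sprung bumper: it gives sideways (along the swing) up to 30 mm either way against 80 N/m with little damping (1.5 N s/m), so the boom bounces off anything that stands still.
- cap: Red steel disc, 108 mm across and 6 mm thick, close over the roller (60 to 67 mm above the table) and moving sideways with it on its spring. Not to be touched.
- park (a point): Where boom_end must come to rest: the point 430 mm out from the post's axis on the heater's centre line, 40 mm above the table. The line from here through hood meets the post's axis.
- cradle: Hot steel trough (104 wide), upright half cheese wheel (260 long, 75 thick, top at 162 mm, ends 100 mm short of boom_end), neck. Do not touch. Origin: table level, under the wheel's middle, 200 mm from the post's axis on the line to boom_end; its -x points to boom_end. All that swings: 11 kg, inertia 0.58 kg m2 about the post (3.2 kg felt at boom_end), up to 20% more or less.
- stop_neg (a point): Where boom_end would be with the boom on its hard stop on the +y side. The boom starts 0.19 to 0.36 rad from this stop; do not come within 17 mm. Nearly free bearing, no spring and no brake: friction only 0.001 N m plus 0.012 N m s/rad, so the boom coasts on and on unless braked.
- stop_pos (a point): Where boom_end would be with the boom on its other hard stop, on the -y side, 1.48 rad of swing from the first and 0.32 to 0.59 rad beyond the park point. Do not come within 17 mm.
- hood: Grey heater hood (220 long, 110 wide, 31 mm high, red stripe along its top) clamped on the post, do not touch. Origin: centre of its underside, 200 mm above the table and 200 mm out from the post's axis; its -x axis points outwards along its length. Its direction differs from time to time. The post is upright, 36 mm thick, on a foot 200 mm across, 12 mm high.
- water: Upright clear water bottle, 66 mm across, 200 mm high; origin at the centre of its underside. Leave alone.
- cup: Red cup, 72 mm across, 85 mm high; origin at the centre of its underside. Leave alone.
- wedge: Loose block of cheese, 130 x 80 x 50 mm; origin at the centre of its underside. Leave alone.

How it is judged (in metres and radians):
On the way, in this order (a step that is already met when the one before it is completed fails the run):
1. the cradle is swinging (angular speed of cradle above 0.05 rad/s), for 0.2 s.
2. the cradle rests lined up under the heater for 4 s (horizontal distance between boom_end and park below 0.043 m and angular speed of cradle below 0.025 rad/s), for 4 s.
At the end, for the whole second after the job is handed in: The boom's end is within 43 mm (0.1 rad of swing) of the park point under the heater's centre line, the cradle turns slower than 0.025 rad/s (has done so for 4 s), and it is let go (all of step 2); the robot touches nothing.
It fails at once if the hot cradle, its cap or the cheese was touched (contact force between any of the fingers, the arm and cradle above 1 N or contact force between any of the fingers, the arm and cap above 1 N).
It fails at once if the heater was touched (contact force between any of the fingers, the arm and hood above 1 N).
It fails at once if the roller was knocked or shoved hard (over 15 N) (contact force between any of the fingers, the arm and roller above 15 N).
It fails at once if the cradle ran into an end stop (horizontal distance between boom_end and stop_neg below 0.017 m or horizontal distance between boom_end and stop_pos below 0.017 m).
It fails at once if a bystander was disturbed (distance of any of water, cup, wedge from where it was at the start of the episode above 0.03 m).
It also fails if it takes over 43 s, if anything falls off the work surface, if the arm or the gripper's body presses on something with over 40 N, if the wrist force passes 120 N, or if a joint passes its speed limit or range.

### The arm

A 6-joint arm with a two-finger parallel gripper is mounted at the origin on the work surface. World frame = base frame: x ahead of the robot, y to its left, z up, the work surface at z = 0. Lengths are in mm, angles in degrees, forces in N, time in s.
With the tool pointing down it reaches from about 200 to 875 mm from the base axis. Payload 3.4 kg.
Tool frame: the origin (TCP) lies at the very end of the fingers, on their centre line; the grasp point (between the pads) lies 19 mm behind it; z points along the fingers, y is the line along which they close (so a half turn about z gives the same grasp; the last joint's range is limited). The gripper opens to 94 mm and grips with 3 to 60 N. Pads are 16 mm wide; open, the fingers measure 119 mm over their backs; the gripper's body (75 mm by 177 mm) begins 78 mm behind the grasp point.
Start: joints at [59.53, 15.808, 86.224, -0, 77.962, -6.933], TCP at [229.643, 527.19, 205.493] pointing down, gripper open.
Joint ranges: [-165.64, 165.64], [-43.16, 119.46], [12.63, 154.43], [-67.54, 247.53], [6.08, 155.33], [-154.97, 154.97]. Speed limits (degrees/s): [147.25, 147.25, 180, 180, 180, 180].

### API

Orientations are given as a 3x3 rotation matrix whose columns are the frame's x, y, z axes.
In Python, from workcell import arm, vision gives the robot as it stands.
- The arm moves only by the shell command python3 -m creep 'ROWS' [FORCE]. ROWS is JSON, a list of rows, each a list of 3 entries, a list of its own where there are three numbers: the shift along the tool's x, y, z in m, then the turn, a rotation vector about the tool's x, y, z in degrees, then the opening, from 0 (shut) to 1 (fully open). A call has 1 to 8 rows; each row shifts and turns the commanded pose from where the row before left it, along the tool's axes as they then stand; what a row does not reach is not made up. A row lasts 1/12 s, in which the tool goes at most 41.7 mm and 7.16 degrees, less where a joint would pass 70% of its speed; a pose out of reach is approached as far as the arm can. A call is refused whole if a number of a shift passes 0.0417 or a number of a turn 7.16, either way. A call with a gripper value outside its range is refused whole. The fingers move at their own pace and stop on an object; FORCE is the grip in N (left out, the last holds). Time passes only in rows, so rows that do not move let the fingers close. It gives the time, the measured TCP pose, the force, the opening and the grip force at its end, in the units of the state.
- arm.observe(): the state, without advancing time (a new reading comes with each control period).
- vision.read_camera(name): name is "scene" or "top" or "wrist"; returns a dict with "img" (480x640x3 uint8, red, green, blue), "depth" (480x640 float32, mm along the optical axis (not along the pixel's ray), 0 where there is no reading), "fx", "fy", "cx", "cy" (pixels), "dist" ([k1, k2, p1, p2, k3] as OpenCV has them; the pictures are not rectified), "R" (3x3) and "t" (3): a world point X has camera coordinates R X + t; the wrist camera has in their place "hand_eye" (4x4, takes a point from camera to tool coordinates, whose origin is the TCP and whose axes are the flange's). Camera axes: x right, y down, z forward; pixel columns grow to the right and rows downward; lengths in mm; the calibration is good to about 2 mm. A picture is of the moment at which its call begins: read the wrist's pose just before it.
- arm.finish_job(): hands the job in; it is judged then, once.
The state is a dict: "t": time; "q": joint angles; "dq": joint speeds; "joint_efforts": joint torques, N m; "eef_pos": TCP position; "tcp_rot": TCP orientation; "wrist_force": force on the tool from outside, world axes, zero at the start; "ft_torque": the same for the moment, N m; "width": opening from 0.0 (shut) to 1.0 (fully open); "grasp_force": force on a finger pad.
Only numpy, scipy, OpenCV 4.12 (cv2) and the standard library are available. Lean on these libraries where they do the work, as an engineer would, in place of code of your own. Each camera call takes 0.05 s, during which the arm holds its last target. There are 200 camera calls.

## Working session

There is one attempt and no reset: what is moved stays moved. The work goes in short steps, Python scripts to look and compute and a shell command to move; the robot and the scene stay as the last step left them, time stands still between calls to the robot, and variables do not carry over. Pictures are saved under pics/ and viewed, at most 10 in all, crops included, and the job is handed in when it is done.

```bash
ls; mkdir -p pics; python3 - <<'E'
from workcell import arm, vision
import cv2
s=arm.observe(); print(s['t'],s['eef_pos'],s['tcp_rot'],s['wrist_force'])
for n in ('scene','top'):
    c=vision.read_camera(n); cv2.imwrite(f'pics/{n}0.png',c['img'][...,::-1]); print(n,c['fx'],c['fy'],c['cx'],c['cy'],c['dist'],c['R'],c['t'])
E
```

```text
pics
0.0 [229.35717273 526.66693588 204.64325104] [[-9.16817258e-01  3.99306104e-01 -8.65944491e-04]
 [ 3.99307001e-01  9.16815999e-01 -1.53048676e-03]
 [ 1.82779057e-04 -1.74895437e-03 -9.99998454e-01]] [0.37448441 0.14368925 0.40181127]
scene 448.43224734442157 448.43224734442157 311.49411461101926 239.10304130287716 [-0.11189672  0.          0.          0.          0.        ] [[-0.94857039  0.31614205  0.01638364]
 [ 0.20807494  0.66165157 -0.72036242]
 [-0.23857711 -0.67990544 -0.69340432]] [ 518.2073126   -21.56252527 1733.77736095]
top 514.9215722424332 514.9215722424332 330.9070079121972 238.94111383061534 [-0.08233456  0.          0.          0.          0.        ] [[-0.02960924 -0.9995606   0.00138115]
 [-0.97830988  0.02869628 -0.20514944]
 [ 0.20501966 -0.00742551 -0.97872969]] [  -6.69129088  569.35532704 1503.28144309]
```

View pics/top0.png

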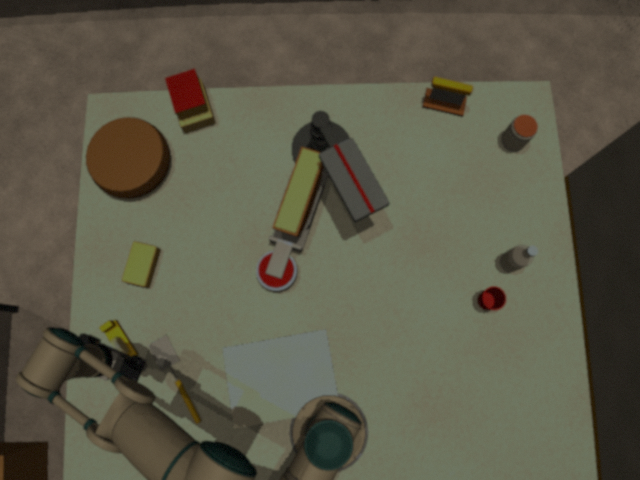

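View pics/scene0.png

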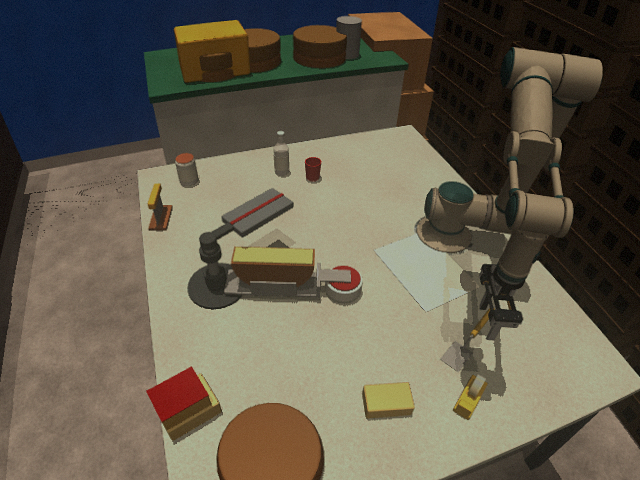

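The top view shows the roller and cap at about (277,270), the post foot at (320,145) and the hood with its red stripe running from (335,147) to (375,213). The scene view agrees. Next I measure all of these.

```bash
cat > h.py <<'E'
import numpy as np, cv2, json
from workcell import arm, vision
def cam(n):
    c=vision.read_camera(n); c['K']=np.array([[c['fx'],0,c['cx']],[0,c['fy'],c['cy']],[0,0,1]]); c['R']=np.array(c['R']); c['t']=np.array(c['t']); c['dist']=np.array(c['dist']); return c
def ray(c,uv,z):
    n=cv2.undistortPoints(np.float64(uv).reshape(-1,1,2),c['K'],c['dist'])[:,0]
    d=np.c_[n,np.ones(len(n))]@c['R']; o=-c['R'].T@c['t']
    z=np.broadcast_to(z,len(d)); return o+d*((z-o[2])/d[:,2])[:,None]
def pts(c):  # world point per pixel from depth
    h,w=c['depth'].shape; u,v=np.meshgrid(np.arange(w),np.arange(h))
    n=cv2.undistortPoints(np.float64(np.stack([u,v],-1)).reshape(-1,1,2),c['K'],c['dist'])[:,0]
    P=np.c_[n,np.ones(len(n))]*c['depth'].reshape(-1,1)
    return ((P-c['t'])@c['R']).reshape(h,w,3)
def red(c):
    hsv=cv2.cvtColor(c['img'],cv2.COLOR_RGB2HSV); H,S,V=cv2.split(hsv)
    return (((H<8)|(H>172))&(S>150)&(V>60)).astype(np.uint8)
def blobs(c,m,z,mina=20):
    k,lab,st,ce=cv2.connectedComponentsWithStats(m)
    return [(lab==i,st[i,4],ce[i],ray(c,[ce[i]],z)[0]) for i in range(1,k) if st[i,4]>=mina]
def circ(P,r=None):
    from scipy.optimize import least_squares
    P=np.asarray(P)[:,:2]; f=lambda p:np.hypot(*(P-p[:2]).T)-(p[2] if r is None else r)
    s=least_squares(f,[*P.mean(0),50],loss='soft_l1',f_scale=2); return s.x,np.sqrt(np.mean(s.fun**2))
E
python3 - <<'E'
from h import *
for n in ('top','scene'):
    c=cam(n); P=pts(c)
    for m,a,ce,w in blobs(c,red(c),67):
        p=P[m]; print(n,a,ce.round(1),w.round(0),'depth med',np.median(p,0).round(0),'max',p.max(0).round(0),p.min(0).round(0))
    g=(P[...,2]>5)&(P[...,2]<20)&(cv2.cvtColor(c['img'],cv2.COLOR_RGB2GRAY)<95)
    g=cv2.morphologyEx(g.astype(np.uint8),cv2.MORPH_OPEN,np.ones((3,3)))
    for m,a,ce,w in blobs(c,g,12,150): print('  dark low',a,ce.round(0),w.round(0),P[m].min(0).round(0),P[m].max(0).round(0))
    z=(P[...,2]>218)&(P[...,2]<245)
    for m,a,ce,w in blobs(c,z.astype(np.uint8),231,150): print('  z231',a,ce.round(0),w.round(0))
E
```

```text
top 1144 [184.8  90.4] [1075.  438.   67.] depth med [1048.  423.  118.] max [1125.  487. 1588.] [249. -12.  91.]
top 280 [354.  178.5] [ 756. -101.   67.] depth med [699. -91. 234.] max [ 803.  -12. 1588.] [ 249. -139.  223.]
top 460 [274.9 273.5] [467. 147.  67.] depth med [462. 152.  67.] max [524. 194.  80.] [429.  95.  59.]
top 231 [490.2 299.2] [ 370. -492.   67.] depth med [ 373. -504.   10.] max [ 406.  -12. 1588.] [ 249. -532.   -4.]
  dark low 410 [443. 105.] [1024. -413.   12.] [ 989. -487.    5.] [1079. -344.   20.]
  dark low 366 [301. 140.] [911.  65.  12.] [851.  37.   5.] [968.  94.  20.]
  dark low 175 [340. 133.] [933. -63.  12.] [901. -90.   5.] [965. -38.  20.]
  dark low 258 [336. 402.] [ 86. -25.  12.] [ 49. -88.   5.] [107.  38.  20.]
  dark low 382 [300. 425.] [22. 83. 12.] [-43.  47.   5.] [ 94. 105.  20.]
  dark low 210 [358. 443.] [-33. -84.  12.] [ -81. -104.    5.] [ 10. -60.  19.]
  z231 3510 [349. 172.] [722. -78. 231.]
  z231 807 [328. 445.] [  3.   1. 231.]
scene 159 [312.5 164.7] [ 376. -501.   67.] depth med [ 377. -516.   68.] max [ 411. -460.   90
[... 304 characters left out ...]
052.  424.  117.] max [1302. 1029. 1178.] [ 910. -124. -741.]
  dark low 211 [159. 219.] [1047. -404.   12.] [1005. -491.    5.] [1090. -344.   20.]
  dark low 187 [462. 239.] [-40.  60.  12.] [-99.   0.   5.] [38. 98. 19.]
  dark low 1000 [208. 293.] [921.  26.  12.] [826. -90.   5.] [985.  95.  19.]
  z231 1497 [180.  18.] [  748. -2182.   231.]
  z231 312 [396.  41.] [ -438. -1369.   231.]
  z231 491 [470.  57.] [ -752. -1045.   231.]
  z231 335 [326.  56.] [   52. -1251.   231.]
  z231 534 [232.  68.] [  575. -1237.   231.]
  z231 312 [583. 131.] [-787. -193.  231.]
  z231 537 [616. 162.] [-750.   45.  231.]
  z231 226 [456. 189.] [ 15.  10. 231.]
  z231 1961 [249. 215.] [741. -65. 231.]
```

```bash
cat >> h.py <<'E'
def cap_xy(c):
    b=[x for x in blobs(c,red(c),67,60) if 350<x[3][0]<700 and -420<x[3][1]<320 and x[1]<900]
    out=[]
    for m,a,ce,w in b:
        d=np.median(pts(c)[m],0)
        if not 50<d[2]<90: continue
        h=cv2.convexHull(np.argwhere(m)[:,::-1].astype(np.int32))[:,0]
        # dense hull boundary points
        s=circ(ray(c,h,67),r=53.0); out.append((s[0][:2],s[1],a))
    return out
E
python3 - <<'E'
from h import *
for n in ('top','scene'):
    c=cam(n); P=pts(c); print(n,'cap',cap_xy(c))
    # foot outline
    G=cv2.cvtColor(c['img'],cv2.COLOR_RGB2GRAY)
    g=(abs(P[...,2]-12)<9)&(G<95)&(np.hypot(P[...,0]-920,P[...,1]-10)<115)
    h=cv2.convexHull(np.argwhere(g)[:,::-1].astype(np.int32))[:,0]
    print(' foot',circ(ray(c,h,12)),circ(ray(c,h,12),r=100))
    m=red(c).astype(bool)&(abs(P[...,2]-231)<10)&(abs(P[...,0]-710)<150)&(abs(P[...,1]+80)<120)
    Q=ray(c,np.argwhere(m)[:,::-1],231)
    vx,vy,x0,y0=cv2.fitLine(Q[:,:2].astype(np.float32),cv2.DIST_HUBER,0,.01,.01).ravel(); print(' stripe',np.degrees(np.arctan2(vy,vx)),x0,y0,m.sum())
    m=(abs(P[...,2]-231)<5)&(abs(P[...,0]-710)<150)&(abs(P[...,1]+80)<120)
    h=cv2.convexHull(np.argwhere(cv2.morphologyEx(m.astype(np.uint8),cv2.MORPH_OPEN,np.ones((5,5))))[:,::-1].astype(np.int32))[:,0]
    print(' hood rect',cv2.minAreaRect(ray(c,h,231)[:,:2].astype(np.float32)))
    w=(np.hypot(P[...,0]-465,P[...,1]-152)<75)&(P[...,2]>10)&(P[...,2]<57)
    print(' roller pts',w.sum(), circ(P[w]))
E
```

```text
top cap [(array([480.26833545, 142.99618052]), np.float64(3.5472588603143147), np.int32(461))]
 foot (array([905.13187158,   6.34615073,  98.70569404]), np.float64(10.422712920809518)) (array([904.2622866 ,   6.66356184,  50.        ]), np.float64(10.812504905215688))
 stripe 25.848663 703.2223 -90.34234 280
 hood rect ((702.8531494140625, -87.85273742675781), (218.7543487548828, 108.4439468383789), 26.038789749145508)
 roller pts 121 (array([478.73059079, 144.34418911,  58.77829949]), np.float64(2.9613260831022674))
scene cap [(array([483.67291277, 144.26560422]), np.float64(0.9469754005559915), np.int32(322))]
 foot (array([890.81361376,   2.69199407,  97.12583009]), np.float64(3.4651972122845134)) (array([8.88019074e+02, 5.43753661e-01, 5.00000000e+01]), np.float64(5.118226787751506))
 stripe 26.202621 709.60724 -92.27231 147
 hood rect ((712.635009765625, -84.09793090820312), (213.09896850585938, 112.55570983886719), 25.801471710205078)
 roller pts 281 (array([481.51748613, 141.7239092 ,  59.65427361]), np.float64(2.4518142341765126))
```

Checks out: post (886,0) gives a roller reach of 429 mm, against 430 given. Boom angle is −19.7°, the hood is at +26°, and park is about (499.5,−189), so the swing is 343 mm. I'll move the closed fingers to the +y side of the roller.

```bash
python3 -m creep '[[[-0.0314,-0.0113,0],[0,0,0],0],[[-0.0314,-0.0113,0],[0,0,0],0],[[-0.0314,-0.0113,0],[0,0,0],0],[[-0.0314,-0.0113,0],[0,0,0],0],[[-0.0314,-0.0113,0],[0,0,0],0],[[-0.0314,-0.0113,0],[0,0,0],0],[[-0.0314,-0.0113,0],[0,0,0],0],[[-0.0314,-0.0113,0],[0,0,0],0]]' 10; cat >> h.py <<'E'
Pp=np.array([886.,0.])
def where():  # tool in boom polar terms
    s=arm.observe(); p=np.array(s['eef_pos']); R=np.array(s['tcp_rot']); d=Pp-p[:2]
    print('t',round(s['t'],3),'tcp',p.round(1),'r',np.hypot(*d).round(1),'phi',np.degrees(np.arctan2(d[1],d[0])).round(2),'yaw_y-90',(np.degrees(np.arctan2(R[1,1],R[0,1]))-90).round(2),'tilt',R[:2,2].round(3),'F',np.round(s['wrist_force'],2),'w',round(s['width'],2))
    return s
def boom():
    for n in ('scene','top'):
        t=arm.observe()['t']; c=cam(n)
        for xy,e,a in cap_xy(c):
            d=Pp-xy; print(n,round(t,3),'cap',xy.round(1),'rms',e.round(1),a,'r',np.hypot(*d).round(1),'phi',np.degrees(np.arctan2(d[1],d[0])).round(2))
        P=pts(c); d=Pp-P[...,:2]; r=np.hypot(d[...,0],d[...,1]); z=P[...,2]
        ph=np.degrees(np.arctan2(d[...,1],d[...,0])); hsv=cv2.cvtColor(c['img'],cv2.COLOR_RGB2HSV)
        m=(z>140)&(z<170)&(r>80)&(r<330)&(hsv[...,1]>70)&(abs(ph)<50)
        m=cv2.morphologyEx(m.astype(np.uint8),cv2.MORPH_OPEN,np.ones((3,3))).astype(bool)
        if m.sum()>100:
            q=ray(c,np.argwhere(m)[:,::-1],162); q=q[:,:2]; x0=cv2.minAreaRect(q.astype(np.float32)); dd=Pp-np.array(x0[0]); print('   cheese',m.sum(),np.round(x0[0],1),np.round(x0[1],0),'phi',np.degrees(np.arctan2(dd[1],dd[0])).round(2),'ang',round(x0[2],1))
E
python3 -c "
from h import *
where(); boom()"
```

```text
t: 0.97
eef_pos: [424.8, 342.7, 205.6]
tcp_rot: [[-0.917, 0.399, 0.0], [0.399, 0.917, 0.0], [-0.0, 0.0, -1.0]]
wrist_force: [-0.8, 0.1, -0.0]
width: 0.47
grasp_force: 0.0
t 0.967 tcp [424.8 342.7 205.6] r 574.6 phi -36.62 yaw_y-90 -23.53 tilt [0. 0.] F [-0.79  0.12 -0.04] w 0.47
scene 0.967 cap [483.8 144. ] rms 1.0 325 r 427.2 phi -19.7
   cheese 1635 [698.7  78.1] [ 91. 251.] phi -22.63 ang 70.1
top 1.017 cap [481.3 143.3] rms 3.6 461 r 429.3 phi -19.5
   cheese 2146 [692.8  66.7] [ 78. 252.] phi -19.05 ang 70.0
```

```bash
python3 -m creep '[[[-0.0311,-0.0113,0],[0,0,0],0],[[-0.0311,-0.0113,0],[0,0,0],0],[[-0.0311,-0.0113,0],[0,0,0],0],[[-0.0311,-0.0113,0],[0,0,0],0],[[0,0,0.03],[0,0,-1.9],0],[[0,0,0.03],[0,0,-1.9],0],[[0,0,0.03],[0,0,0],0],[[0,0,0.03],[0,0,0],0]]' && python3 -m creep '[[[0,0,0.03],[0,0,0],0],[[0,0,0.028],[0,0,0],0],[[0,0,0],[0,0,0],0]]'; python3 -c "
from h import *
where(); boom()
c=cam('scene'); cv2.imwrite('pics/s1.png',c['img'][150:450,200:600,::-1])"
```

```text
t: 1.73
eef_pos: [519.6, 253.4, 84.5]
tcp_rot: [[-0.941, 0.338, 0.0], [0.338, 0.941, 0.001], [-0.0, 0.001, -1.0]]
wrist_force: [0.3, 1.6, 0.1]
width: 0.003
grasp_force: 0.0
t: 1.98
eef_pos: [515.0, 252.0, 22.3]
tcp_rot: [[-0.941, 0.337, -0.011], [0.337, 0.941, -0.003], [0.009, -0.007, -1.0]]
wrist_force: [-0.3, 0.2, 0.2]
width: 0.006
grasp_force: 0.0
t 1.983 tcp [515.  252.   22.3] r 448.5 phi -34.19 yaw_y-90 -19.72 tilt [-0.011 -0.003] F [-0.32  0.22  0.24] w 0.01
   cheese 1622 [699.  77.] [ 89. 251.] phi -22.38 ang 69.9
top 2.033 cap [480.4 146.6] rms 3.2 407 r 431.2 phi -19.88
   cheese 2140 [692.4  66.8] [ 78. 255.] phi -19.03 ang 69.9
```

View pics/s1.png

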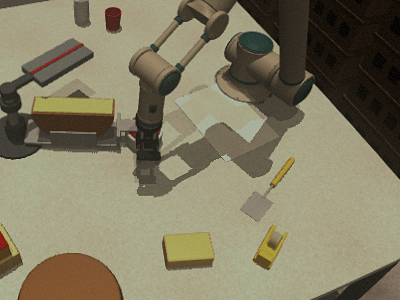

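The scene view shows the closed fingers standing vertically beside the roller at (148,140), clear of the cap and cheese. The gap is about 38 mm, so I start a slow push.

```bash
python3 -m creep '[[[-0.001,-0.006,-0.003],[0,0,0],0],[[-0.001,-0.007,0],[0,0,0],0],[[-0.001,-0.007,0],[0,0,0],0],[[-0.001,-0.005,0],[0,0,0],0],[[0,-0.0034,0],[0,0,0],0],[[0,-0.0034,0],[0,0,0],0],[[0,-0.0034,0],[0,0,0],0],[[0.0005,-0.0034,0],[0,0,-0.4],0]]';python3 -c "
from h import *
where(); boom()"
```

```text
t: 2.8
eef_pos: [510.1, 215.0, 30.5]
tcp_rot: [[-0.944, 0.331, 0.0], [0.331, 0.944, 0.0], [-0.0, 0.0, -1.0]]
wrist_force: [-0.3, -0.5, 0.2]
width: 0.004
grasp_force: 0.0
t 2.8 tcp [510.1 215.   30.5] r 433.1 phi -29.77 yaw_y-90 -19.33 tilt [0. 0.] F [-0.27 -0.48  0.24] w 0.0
   cheese 1624 [699.2  77.7] [ 91. 252.] phi -22.59 ang 70.1
top 2.85 cap [481.9 147.1] rms 3.3 281 r 430.1 phi -20.0
   cheese 2148 [693.2  66.6] [ 78. 253.] phi -19.05 ang 69.9
```

```bash
python3 -m creep '[[[0.0006,-0.0034,0],[0,0,-0.45],0],[[0.0006,-0.0034,0],[0,0,-0.45],0],[[0.0006,-0.0034,0],[0,0,-0.45],0],[[0.0006,-0.0034,0],[0,0,-0.45],0],[[0.0006,-0.0034,0],[0,0,-0.45],0],[[0.0006,-0.0034,0],[0,0,-0.45],0],[[0.0006,-0.0034,0],[0,0,-0.45],0],[[0.0006,-0.0034,0],[0,0,-0.45],0]]';python3 -c "
from h import *
where(); boom()"
```

```text
t: 3.57
eef_pos: [497.0, 190.5, 30.4]
tcp_rot: [[-0.963, 0.27, -0.0], [0.27, 0.963, -0.0], [0.0, -0.0, -1.0]]
wrist_force: [0.3, 0.0, -0.3]
width: 0.004
grasp_force: 0.1
t 3.567 tcp [497.  190.5  30.4] r 433.2 phi -26.09 yaw_y-90 -15.69 tilt [-0. -0.] F [ 0.28  0.02 -0.29] w 0.0
   cheese 1577 [696.4  69.2] [ 87. 252.] phi -20.05 ang 72.6
top 3.617 cap [474.7 120.1] rms 3.2 286 r 428.5 phi -16.28
   cheese 2106 [688.7  55.4] [ 77. 256.] phi -15.69 ang 73.4
```

```bash
python3 -m creep '[[[0.0006,-0.0034,0],[0,0,-0.45],0],[[0.0006,-0.0034,0],[0,0,-0.45],0],[[0,0,0],[0,0,0],0]]';python3 -c "
from h import *
where(); boom()"
```

```text
t: 3.92
eef_pos: [493.7, 184.1, 30.4]
tcp_rot: [[-0.967, 0.256, -0.001], [0.256, 0.967, -0.0], [0.001, -0.001, -1.0]]
wrist_force: [-0.7, -1.2, 1.0]
width: 0.004
grasp_force: 0.0
t 3.917 tcp [493.7 184.1  30.4] r 433.3 phi -25.14 yaw_y-90 -14.82 tilt [-0.001 -0.   ] F [-0.67 -1.22  1.03] w 0.0
   cheese 1591 [692.3  56.6] [ 92. 252.] phi -16.29 ang 76.5
top 3.967 cap [466.9  95.7] rms 2.6 330 r 429.9 phi -12.86
   cheese 2074 [687.1  43.8] [ 76. 253.] phi -12.41 ang 76.9
```

```bash
python3 -m creep '[[[0,0.003,-0.03],[0,0,0],0],[[0,0,-0.03],[0,0,0],0],[[0,0,-0.03],[0,0,0],0],[[0,-0.0356,0],[0,0,0],0],[[0,-0.0356,0],[0,0,0],0],[[0,-0.0356,0],[0,0,0],0],[[0,-0.0356,0],[0,0,0],0],[[0,-0.0356,0],[0,0,0],0]]' | head -2;python3 -m creep '[[[-0.01,-0.0362,0],[0,0,-4.85],0],[[-0.01,-0.0362,0],[0,0,-4.85],0],[[-0.01,-0.0362,0],[0,0,-4.85],0],[[-0.01,-0.0362,0],[0,0,-4.85],0],[[-0.01,-0.0362,0],[0,0,-4.85],0],[[-0.01,-0.0362,0],[0,0,-4.85],0],[[-0.01,-0.0362,0],[0,0,-4.85],0],[[-0.01,-0.0362,0],[0,0,-4.85],0]]' | head -2;python3 -c "
from h import *
where(); boom()"
```

```text
t: 4.68
eef_pos: [448.9, 14.4, 120.7]
t: 5.35
eef_pos: [538.5, -267.5, 120.4]
t 5.35 tcp [ 538.5 -267.5  120.4] r 438.5 phi 37.59 yaw_y-90 24.14 tilt [-0.  0.] F [1.33 0.07 0.09] w -0.0
scene 5.35 cap [458.   -3.6] rms 1.0 255 r 428.0 phi 0.48
   cheese 1485 [686.4   8.8] [256.  91.] phi -2.52 ang 0.1
top 5.4 cap [454.7  -5.4] rms 3.3 446 r 431.4 phi 0.72
   cheese 1800 [681.8  -3.1] [252.  75.] phi 0.86 ang 0.7
```

```bash
python3 -m creep '[[[0,0,0.03],[0,0,0],0],[[0,0,0.03],[0,0,0],0],[[0,0,0.028],[0,0,0],0],[[0,0,0],[0,0,0],0],[[0,0,0],[0,0,0],0],[[0,0,0],[0,0,0],0],[[0,0,0],[0,0,0],0],[[0,0,0],[0,0,0],0]]' | head -2;python3 -m creep '[[[0,0,0],[0,0,0],0],[[0,0,0],[0,0,0],0],[[0,0,0],[0,0,0],0]]'|head -1;python3 -c "
from h import *
where(); boom()"
```

```text
t: 6.12
eef_pos: [539.8, -266.1, 34.5]
t: 6.37
t 6.367 tcp [ 538.8 -265.7   33.1] r 437.2 phi 37.42 yaw_y-90 23.96 tilt [ 0.001 -0.001] F [0.53 0.21 0.01] w 0.0
scene 6.367 cap [464.2 -72.5] rms 0.6 221 r 428.0 phi 9.75
   cheese 1378 [688.4 -24.3] [255.  90.] phi 7.01 ang 9.5
top 6.417 cap [462.1 -72.6] rms 9.7 170 r 430.0 phi 9.72
   cheese 1348 [685.3 -34.8] [254.  75.] phi 9.83 ang 10.6
```

```bash
python3 -m creep '[[[0.0005,0.005,0],[0,0,0],0],[[0.0005,0.006,0],[0,0,0],0],[[0.0005,0.006,0],[0,0,0],0],[[0.0005,0.006,0],[0,0,0],0],[[0.0005,0.006,0],[0,0,0],0],[[0.0005,0.006,0],[0,0,0],0],[[0.0005,0.005,0],[0,0,0],0],[[0.0005,0.0035,0],[0,0,0],0]]'|head -2;python3 -c "
from h import *
where(); boom()"
```

```text
t: 7.13
eef_pos: [516.7, -226.6, 32.5]
t 7.133 tcp [ 516.7 -226.6   32.5] r 433.2 phi 31.54 yaw_y-90 23.98 tilt [-0.  0.] F [ 1.12 -0.11  0.99] w 0.01
scene 7.133 cap [ 475.6 -123.4] rms 1.3 171 r 428.5 phi 16.74
   cheese 1188 [694.4 -47.1] [255.  92.] phi 13.81 ang 16.2
top 7.183 cap [ 474.5 -131.4] rms 3.0 167 r 432.0 phi 17.71
   cheese 760 [671.2 -64.2] [213.  77.] phi 16.65 ang 17.2
```

```bash
python3 -m creep '[[[0,0,0],[0,0,0],0],[[0,0,0],[0,0,0],0],[[0,0,0],[0,0,0],0],[[-0.0004,-0.0025,0],[0,0,0],0],[[-0.0004,-0.0025,0],[0,0,0],0],[[-0.0004,-0.0025,0],[0,0,-0.3],0],[[-0.0004,-0.0025,0],[0,0,-0.33],0],[[-0.0004,-0.0025,0],[0,0,-0.33],0]]'|head -4;python3 -m creep '[[[-0.0004,-0.0025,0],[0,0,-0.33],0],[[-0.0004,-0.0025,0],[0,0,-0.33],0],[[-0.0004,-0.0025,0],[0,0,-0.33],0],[[-0.0004,-0.0025,0],[0,0,-0.33],0],[[-0.0004,-0.0025,0],[0,0,-0.33],0],[[-0.0004,-0.0025,0],[0,0,-0.33],0],[[-0.0004,-0.0025,0],[0,0,-0.33],0]]' | head -4;python3 -c "
from h import *
where(); boom()"
```

```text
t: 7.9
eef_pos: [524.4, -238.4, 32.4]
tcp_rot: [[-0.907, -0.422, 0.0], [-0.422, 0.907, 0.0], [-0.0, -0.0, -1.0]]
wrist_force: [0.6, -0.3, -0.3]
t: 8.48
eef_pos: [534.4, -252.6, 32.5]
tcp_rot: [[-0.889, -0.458, -0.0], [-0.458, 0.889, 0.0], [-0.0, 0.0, -1.0]]
wrist_force: [-0.8, 0.5, -0.3]
t 8.483 tcp [ 534.4 -252.6   32.5] r 432.9 phi 35.69 yaw_y-90 27.26 tilt [-0.  0.] F [-0.8   0.5  -0.35] w 0.0
scene 8.483 cap [ 500.2 -187.2] rms 1.5 145 r 428.9 phi 25.88
   cheese 711 [703.5 -78.6] [253.  89.] phi 23.3 ang 24.9
top 8.533 cap [ 504.7 -101.9] rms 7.0 66 r 394.7 phi 14.96
   cheese 258 [ 600.7 -135.7] [29. 78.] phi 25.43 ang 25.4
```

```bash
python3 -m creep '[[[-0.0004,-0.0025,0],[0,0,0],0],[[-0.0004,-0.004,0],[0,0,0],0],[[0,-0.006,0],[0,0,0],0],[[0,-0.008,0],[0,0,0],0]]' | head -4;python3 -c "
from h import *
where(); boom()"; python3 -m creep '[[[0,0,0],[0,0,0],0],[[0,0,0],[0,0,0],0],[[0,0,0],[0,0,0],0]]' | head -1;python3 -c "
from h import *
boom()"
```

```text
t: 8.92
eef_pos: [544.5, -270.5, 32.5]
tcp_rot: [[-0.889, -0.458, -0.0], [-0.458, 0.889, 0.0], [0.0, 0.0, -1.0]]
wrist_force: [-0.7, -0.0, 1.1]
t 8.917 tcp [ 544.5 -270.5   32.5] r 435.7 phi 38.38 yaw_y-90 27.25 tilt [-0.  0.] F [-0.66 -0.    1.09] w 0.0
scene 8.917 cap [ 500.9 -186.7] rms 1.5 141 r 427.9 phi 25.86
   cheese 733 [698.8 -69.3] [257.  90.] phi 20.31 ang 19.5
top 8.967 cap [ 499.3 -192.3] rms 8.5 132 r 431.9 phi 26.44
   cheese 254 [ 600.3 -135. ] [29. 77.] phi 25.29 ang 25.4
t: 9.27
scene 9.267 cap [ 499.3 -185.9] rms 3.0 149 r 429.1 phi 25.68
   cheese 734 [705.1 -76.2] [258.  89.] phi 22.85 ang 24.8
top 9.317 cap [ 501.8 -193.3] rms 7.2 132 r 430.1 phi 26.71
   cheese 254 [ 599.7 -133.6] [29. 77.] phi 25.02 ang 25.4
```

```bash
python3 -m creep '[[[0,-0.01,0],[0,0,0],0],[[0,-0.01,0],[0,0,0],0],[[0,-0.01,0],[0,0,0],0],[[0,-0.01,0],[0,0,0],0],[[0,0,0],[0,0,0],0],[[0,0,0],[0,0,0],0],[[0,0,0],[0,0,0],0],[[0,0,0],[0,0,0],0]]' | head -1;python3 -c "
from h import *
where(); boom()
c=cam('scene'); cv2.imwrite('pics/s2.png',c['img'][120:400,150:550,::-1])"; python3 -m creep '[[[0,0,0],[0,0,0],0],[[0,0,0],[0,0,0],0],[[0,0,0],[0,0,0],0],[[0,0,0],[0,0,0],0],[[0,0,0],[0,0,0],0],[[0,0,0],[0,0,0],0],[[0,0,0],[0,0,0],0],[[0,0,0],[0,0,0],0]]' | head -1;python3 -c "
from h import *
boom()"
```

```text
t: 10.03
t 10.033 tcp [ 562.3 -305.5   32.3] r 445.1 phi 43.34 yaw_y-90 27.24 tilt [-0.001  0.001] F [-0.47  0.18 -0.72] w 0.0
scene 10.033 cap [ 497.4 -182.1] rms 1.3 185 r 429.1 phi 25.11
   cheese 783 [699.2 -64. ] [251.  91.] phi 18.9 ang 17.9
top 10.083 cap [ 497.7 -184.6] rms 10.2 203 r 430.0 phi 25.42
   cheese 242 [ 598.4 -130.9] [29. 77.] phi 24.46 ang 25.4
t: 10.85
scene 10.85 cap [ 496.2 -179.2] rms 1.1 183 r 429.0 phi 24.69
   cheese 777 [697.3 -62.6] [253.  92.] phi 18.34 ang 17.5
top 10.9 cap [ 494.8 -182.4] rms 11.2 201 r 431.6 phi 25.0
   cheese 256 [ 598.  -130.1] [29. 76.] phi 24.3 ang 25.4
```

View pics/s2.png

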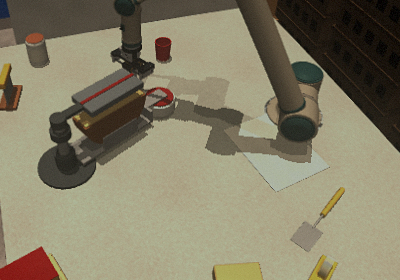

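The picture shows the cheese under the hood at (110,110). The roller is free at (160,100), and the gripper stands clear behind it at (130,60). There's a slow drift of about −0.5°/s that friction is dying out, so I'll wait and check.

```bash
W='[[[0,0,0],[0,0,0],0],[[0,0,0],[0,0,0],0],[[0,0,0],[0,0,0],0],[[0,0,0],[0,0,0],0],[[0,0,0],[0,0,0],0],[[0,0,0],[0,0,0],0],[[0,0,0],[0,0,0],0],[[0,0,0],[0,0,0],0]]' ; unset W
python3 -m creep '[[[0,0,0],[0,0,0],0],[[0,0,0],[0,0,0],0],[[0,0,0],[0,0,0],0],[[0,0,0],[0,0,0],0],[[0,0,0],[0,0,0],0],[[0,0,0],[0,0,0],0],[[0,0,0],[0,0,0],0],[[0,0,0],[0,0,0],0]]' | head -1
python3 -m creep '[[[0,0,0],[0,0,0],0],[[0,0,0],[0,0,0],0],[[0,0,0],[0,0,0],0],[[0,0,0],[0,0,0],0],[[0,0,0],[0,0,0],0],[[0,0,0],[0,0,0],0],[[0,0,0],[0,0,0],0],[[0,0,0],[0,0,0],0]]' | head -1
python3 -c "
from h import *
boom()"
python3 -m creep '[[[0,0,0],[0,0,0],0],[[0,0,0],[0,0,0],0],[[0,0,0],[0,0,0],0],[[0,0,0],[0,0,0],0],[[0,0,0],[0,0,0],0],[[0,0,0],[0,0,0],0],[[0,0,0],[0,0,0],0],[[0,0,0],[0,0,0],0]]' | head -1
python3 -m creep '[[[0,0,0],[0,0,0],0],[[0,0,0],[0,0,0],0],[[0,0,0],[0,0,0],0],[[0,0,0],[0,0,0],0],[[0,0,0],[0,0,0],0],[[0,0,0],[0,0,0],0],[[0,0,0],[0,0,0],0],[[0,0,0],[0,0,0],0]]' | head -1
python3 -c "
from h import *
where();boom()"
```

```text
t: 11.62
t: 12.28
scene 12.283 cap [ 495.  -175.3] rms 1.4 185 r 428.5 phi 24.16
   cheese 825 [702.7 -70.8] [261.  88.] phi 21.11 ang 22.9
top 12.333 cap [ 493.3 -179. ] rms 11.2 204 r 431.6 phi 24.51
   cheese 245 [ 596.4 -126.6] [29. 77.] phi 23.62 ang 25.3
t: 13.05
t: 13.72
t 13.717 tcp [ 562.7 -305.9   32.5] r 445.1 phi 43.41 yaw_y-90 27.24 tilt [0. 0.] F [-0.14 -0.69 -1.17] w 0.01
scene 13.717 cap [ 494.2 -173.1] rms 0.8 192 r 428.3 phi 23.83
   cheese 851 [697.  -61.8] [253.  90.] phi 18.11 ang 17.5
top 13.767 cap [ 524.4 -248.3] rms 6.1 60 r 438.6 phi 34.48
top 13.767 cap [ 494.9 -176.3] rms 10.5 195 r 429.0 phi 24.26
   cheese 250 [ 595.5 -124.3] [29. 76.] phi 23.17 ang 24.3
```

```bash
python3 -m creep '[[[0,0,0],[0,0,0],0],[[0,0,0],[0,0,0],0],[[0,0,0],[0,0,0],0],[[0,0,0],[0,0,0],0],[[0,0,0],[0,0,0],0],[[0,0,0],[0,0,0],0],[[0,0,0],[0,0,0],0],[[0,0,0],[0,0,0],0]]' | head -1
python3 -c "
from h import *
boom(); print(arm.finish_job())"
```

```text
t: 14.48
scene 14.483 cap [ 493.6 -172.2] rms 1.1 190 r 428.5 phi 23.69
   cheese 853 [698.9 -66. ] [255.  88.] phi 19.42 ang 19.5
top 14.533 cap [ 495.9 -153.4] rms 6.1 68 r 419.2 phi 21.46
top 14.533 cap [486.8 -84.3] rms 7.4 86 r 408.0 phi 11.93
top 14.533 cap [ 502.8 -151.6] rms 9.4 103 r 412.1 phi 21.59
   cheese 258 [ 595.  -124.5] [31. 76.] phi 23.17 ang 24.3
the job is handed in; nothing more can be done
None
```

I handed the job in at 14.5 s with the cradle let go under the hood, about 2° (17 mm) short of the centre line against 43 mm allowed; it was slowing below 0.005 rad/s and had been under the 0.025 rad/s limit for over 4 s, but no verdict came back.

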